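# Load the turbidity meter's push-push carrier

## Task

The meter's empty carrier is locked down by a push-push latch. Press it once to release it so that it springs up, take the shorter, wider of the two bottles that stand either side of the meter, stand it upright in the raised carrier and let go, then press the bottle straight down so that the carrier locks down again with the bottle in it. Leave the slim, taller bottle standing where it is.

Things in the scene. Friction and masses are not known exactly. Their poses are not given: they have to be found in the camera images.
- meter: Bench turbidity meter, fixed to the worktop: a white box 120 x 120 mm and 62 mm high with a grey top and a round well 77 mm across in the middle of the top, and a lower sloping front panel (display, keys) that reaches 105 mm from the well's axis on the robot's side. Origin: on the well's axis, at worktop height; z up, -x towards the front panel.
- carrier (a joint): How far the carrier is pressed down, in m: 0 = up (released), about 0.014 = locked down, 0.022 = bottom stop. Pressing it down takes 4 to 10 N (it is damped: slower is lighter). Push-push latch: from up, a press past 0.019 leaves it locked at about 0.014; from locked, a press past 0.020 lets it spring up to 0. Hold at the bottom a moment; a shorter press changes nothing.
- carrier_floor (a point): Centre of the floor of the carrier, a shallow aluminium cup that rides up and down in the meter's well: 73 mm across outside, 67 mm inside, rim 5 mm above the floor. Its floor is 70 mm above the worktop when up (8 mm above the meter's top), about 56 mm when locked (rim about level with the meter's top). z up; axes turn with the meter.
- bottle: The short, wide bottle, left or right of the meter (not the bottles far back in the corner): white reagent bottle 50 mm in diameter, 105 mm tall, with a screw cap 33 mm across whose flat top may be pressed; 0.17 kg or so. Origin at the centre of its underside, z up. Grip it round its body, about 30 to 65 mm above the underside.
- slim_bottle: The other bottle beside the meter, on its other side, slimmer and taller: 42 mm in diameter, 125 mm tall. Origin at the centre of its underside, z up. To be left alone.
Mind the look-alikes: they are no part of the job. Leave any turquoise look-alike of the bottle alone.

How it is judged:
By the outcome, as a careful person would: the job done as asked, in the order asked, and still so for the second after the job is handed in, with the robot touching nothing.
It also fails if it takes over 61 s, if anything falls off the work surface, if the arm or the gripper's body presses on something with over 40 N, if the wrist force passes 120 N, or if a joint passes its speed limit or range.

## Robot

A 6-joint arm with a two-finger parallel gripper is mounted at the origin on a cart in front of the work surface, level with it; the furniture and walls round the work are solid. World frame = base frame: x ahead of the robot, y to its left, z up, the work surface at z = 0. Lengths are in m, angles in degrees, forces in N, time in s.
With the tool pointing down it reaches from about 0.325 to 0.85 m from the base axis. Payload 15.5 kg.
Tool frame: the origin (TCP) lies at the very end of the fingers, on their centre line; the grasp point (between the pads) lies arm.grip_depth behind it (arm.grip_depth is the distance from the TCP to the grasp point, in m); z points along the fingers, y is the line along which they close (so a half turn about z gives the same grasp; the last joint's range is limited). The gripper opens to 91 mm and grips with 3 to 60 N. Pads are 32 mm wide; open, the fingers measure 118 mm over their backs; the gripper's body (76 mm by 178 mm) begins 60 mm behind the grasp point.
Start: joints at [-70.331, 28.281, 77.091, -0, 74.628, -5.472], TCP at [0.266, -0.566, 0.214] pointing down, gripper open.
Joint ranges: [-166.48, 166.48], [-47.26, 123.95], [12.59, 153.08], [-70.14, 250.14], [6.76, 159.57], [-176.63, 176.63]. Speed limits (degrees/s): [108.29, 108.29, 147.25, 172.46, 172.46, 172.46].

## Interface

Orientations are given as a 3x3 rotation matrix whose columns are the frame's x, y, z axes.
In Python, from rig import arm gives the robot as it stands. Calls block until the motion is done:
- arm.move_to(position, orientation): joint-space move of the TCP to a pose.
- arm.move_l(position, orientation=None, feed=0.15): straight line of the TCP; orientation=None keeps the orientation; feed is the mean speed in m/s.
- arm.move_joints(angles): joint-space move.
- arm.grip(opening): finger opening in m; the grip force is fixed at half the most; returns when the fingers have stopped.
- arm.sleep(seconds).
- arm.solve_ik(position, orientation): joint angles nearest the present ones, or None.
- arm.snapshot(name): name is "scene" or "top" or "wrist"; returns the picture (384x512x3 uint8, red, green, blue); there is no depth.
- arm.get_calibration(name): a dict with "intrinsics" (3x3 intrinsics, pixels), "cam_to_world" (4x4, takes a point from camera to world coordinates). Camera axes: x right, y down, z forward; pixel columns grow to the right and rows downward; lengths in m; the calibration is good to about 2 mm. A picture is of the moment at which its call begins: read the wrist's pose just before it. get_calibration takes no time and is no camera call; for the wrist camera it gives the pose at the moment of the call.
A pose or a line that the arm cannot do raises arm.Unreachable and nothing moves.
- arm.sign_off(): hands the job in; it is judged then, once.
Readings, each from a call of its own:
- arm.current_t(): time.
- arm.current_joint_positions(): joint angles.
- arm.current_dq(): joint speeds.
- arm.current_tau(): joint torques, N m.
- arm.current_ee_pos(): TCP position.
- arm.current_tool_rot(): TCP orientation.
- arm.current_force(): force on the tool from outside, world axes, zero at the start.
- arm.current_torque(): the same for the moment, N m.
- arm.current_width(): finger opening in m.
- arm.current_grasp_force(): force on a finger pad.
Only numpy, scipy, OpenCV 4.12 (cv2) and the standard library are available. Lean on these libraries where they do the work, as an engineer would, in place of code of your own. Each camera call takes 0.05 s, during which the arm holds its last target. There are 200 camera calls.

## Working session

There is one attempt and no reset: what is moved stays moved. The work goes in short steps, each a Python script; the robot and the scene stay as the last script left them, time stands still between calls to the robot, and variables do not carry over. Pictures are saved under pics/ and viewed, at most 10 in all, crops included, and the job is handed in when it is done.

```bash
mkdir -p pics; ls; python3 - <<'E'
from rig import arm
import cv2, numpy as np
for n in ("scene","top"):
    im=arm.snapshot(n); cv2.imwrite(f"pics/{n}0.png",im[:,:,::-1])
    c=arm.get_calibration(n); print(n,np.round(c["intrinsics"],1).tolist(),np.round(c["cam_to_world"],3).tolist())
print(arm.grip_depth,arm.current_t(),arm.current_width(),arm.current_tool_rot())
E
```

```text
pics
scene [[460.0, 0.0, 257.0], [0.0, 460.0, 191.1], [0.0, 0.0, 1.0]] [[-0.52, -0.441, 0.731, -0.369], [-0.854, 0.248, -0.458, 0.528], [0.02, -0.863, -0.506, 0.642], [0.0, 0.0, 0.0, 1.0]]
top [[386.2, 0.0, 256.5], [0.0, 386.2, 194.6], [0.0, 0.0, 1.0]] [[0.021, -0.994, 0.109, 0.4], [-1.0, -0.021, -0.0, 0.016], [0.003, -0.109, -0.994, 0.918], [0.0, 0.0, 0.0, 1.0]]
0.0188 0.1 0.0913401154425969 [[ 9.05251858e-01  4.24875182e-01 -3.90118502e-04]
 [ 4.24875351e-01 -9.05251246e-01  1.05723906e-03]
 [ 9.60393799e-05 -1.12281936e-03 -9.99999365e-01]]
```

View pics/scene0.png

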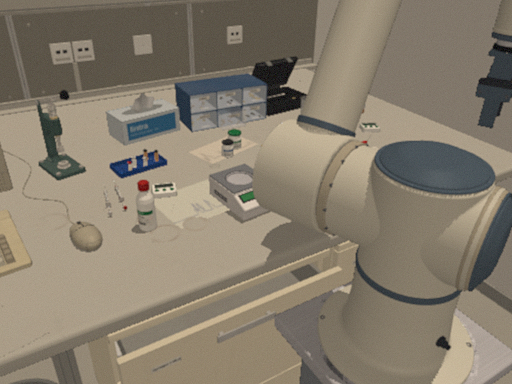

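View pics/top0.png

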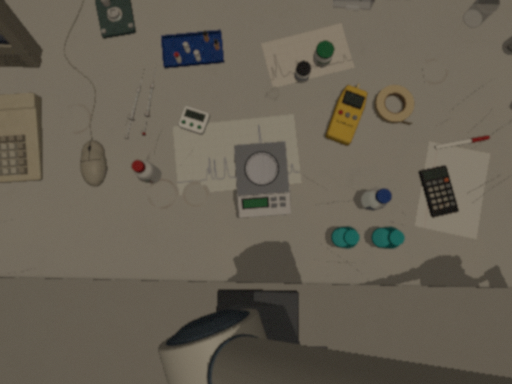

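The scene view shows a red-cap bottle at (147,207) and the meter at (238,185). In the top view, the candidates for the bottle are red-cap (145,170), blue-cap (377,198), turquoise (345,237) and (388,237), and the back-corner bottles (303,70) and (325,50). The meter's well is at (262,168). I'll check the choice in a close crop.

```bash
cat > h.py <<'E'
from rig import arm
import cv2, numpy as np
def ray(n,u,v,z,c=None):
    c=c or arm.get_calibration(n); T=np.array(c["cam_to_world"]); d=T[:3,:3]@np.linalg.solve(np.array(c["intrinsics"]),[u,v,1.]); o=T[:3,3]
    return o+d*(z-o[2])/d[2]
def R(a): # tool down, finger-closing axis y at angle a (deg) in world xy
    a=np.radians(a); y=np.array([np.cos(a),np.sin(a),0]); z=np.array([0,0,-1.]); return np.column_stack([np.cross(y,z),y,z])
E
python3 - <<'E'
from h import *
im=cv2.imread("pics/top0.png")
a=cv2.resize(im[130:260,110:210],None,fx=4,fy=4,interpolation=2); b=cv2.resize(im[130:260,320:420],None,fx=4,fy=4,interpolation=2)
cv2.imwrite("pics/crop.png",np.hstack([a,b]))
for n,u,v,z in [("well",262,168,.062),("redbase",150,176,0),("blue cap",383,196,.105)]: print(n,ray("top",u,v,z))
E
```

```text
well [0.55490917 0.00427401 0.062     ]
redbase [0.54077655 0.27222377 0.        ]
blue cap [ 0.49253941 -0.25283507  0.105     ]
```

View pics/crop.png

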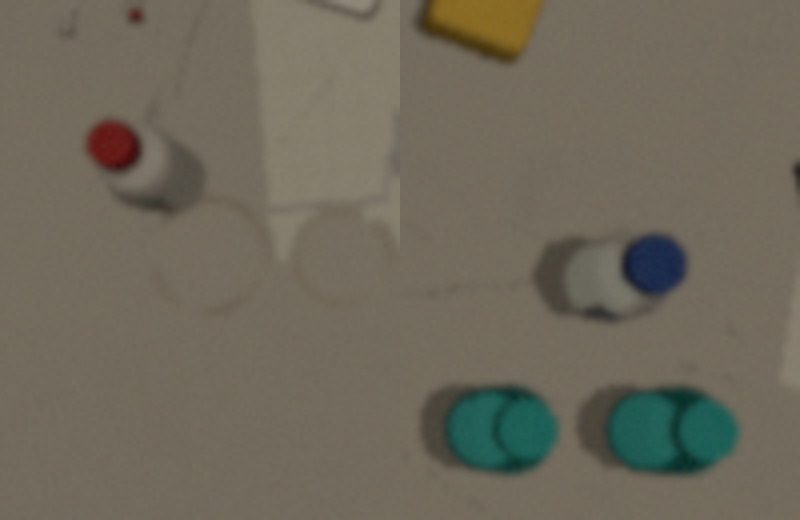

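The left bottle has a red cap about 13 px across (26 mm), so it is the slim one. The right one, white with a blue cap 15.5 px across (33 mm, at 383.7,196.2), is the wanted bottle. The two turquoise ones are look-alikes. Next I'll go above the well for a close look.

```bash
python3 - <<'E'
from h import *
arm.grip(0.0)
arm.move_to([0.46,-0.23,0.26],R(-90))
c1=arm.get_calibration("wrist");a=arm.snapshot("wrist")
arm.move_to([0.50,0.004,0.20],R(-90))
c2=arm.get_calibration("wrist");b=arm.snapshot("wrist")
cv2.imwrite("pics/w1.png",a[:,:,::-1]);cv2.imwrite("pics/w2.png",b[:,:,::-1])
np.savez("w.npz",K=c1["intrinsics"],T1=c1["cam_to_world"],T2=c2["cam_to_world"])
cv2.imwrite("pics/w12.png",cv2.resize(np.hstack([a,b])[:,:,::-1],(800,300)))
print(np.round(c2["cam_to_world"],3),c2["intrinsics"],arm.current_t(),arm.current_ee_pos(),arm.current_force())
E
```

```text
[[-0.001 -0.956 -0.292  0.584]
 [-1.     0.001  0.     0.003]
 [ 0.     0.292 -0.956  0.371]
 [ 0.     0.     0.     1.   ]] [[268.5229734    0.         255.66392299]
 [  0.         268.5229734  190.55951882]
 [  0.           0.           1.        ]] 3.9833 [0.50045087 0.00267781 0.20034873] [0.61701945 0.19317079 0.26159656]
```

View pics/w12.png

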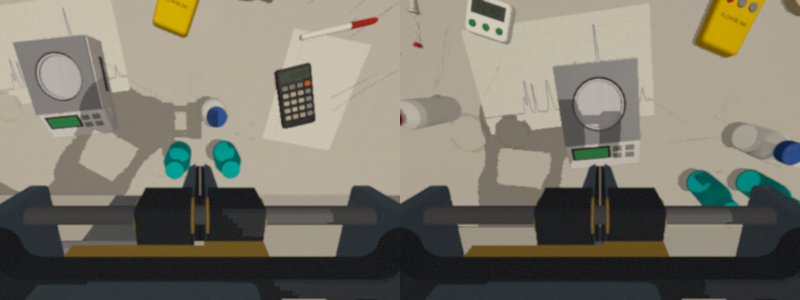

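The left picture (w1) shows the blue cap at full-size pixel (274,148). The right picture (w2) shows the carrier disc with its dark ring at about (253,132). I'll measure both numerically.

```bash
python3 - <<'E'
from h import *
d=np.load("w.npz");c1=dict(intrinsics=d["K"],cam_to_world=d["T1"]);c2=dict(intrinsics=d["K"],cam_to_world=d["T2"])
def blue(im,roi):
    x0,y0,x1,y1=roi;h=cv2.cvtColor(im[y0:y1,x0:x1],cv2.COLOR_BGR2HSV)
    m=cv2.inRange(h,(105,90,30),(130,255,255));_,_,st,ce=cv2.connectedComponentsWithStats(m)
    i=1+st[1:,4].argmax();return ce[i]+[x0,y0],st[i]
a=cv2.imread("pics/w1.png");b=cv2.imread("pics/w2.png");t=cv2.imread("pics/top0.png")
p,st=blue(a,(240,110,310,175));print("w1 cap",p,st,ray("",*p,.1,c1))
p,st=blue(t,(360,180,400,215));print("top cap",p,st,ray("top",*p,.1))
g=cv2.cvtColor(b,cv2.COLOR_BGR2GRAY)
for im,c,roi,r in ((b,c2,(190,70,320,200),(24,42)),(t,None,(225,135,300,200),(14,24))):
    x0,y0,x1,y1=roi;g=cv2.cvtColor(im[y0:y1,x0:x1],cv2.COLOR_BGR2GRAY)
    h=cv2.HoughCircles(g,cv2.HOUGH_GRADIENT,1,50,param1=80,param2=12,minRadius=r[0],maxRadius=r[1])
    if h is None: print("no");continue
    for q in h[0][:2]:
        u,v,rr=q;u+=x0;v+=y0;print(u,v,rr,ray("top",u,v,.061,c),ray("top",u+rr,v,.061,c)-ray("top",u,v,.061,c))
E
```

```text
w1 cap [276.92931393 149.34719335] [ 25  27  25  25 481] [ 0.49520806 -0.25663615  0.1       ]
top cap [383.23870968 195.72903226] [ 16   9  15  14 155] [ 0.49369931 -0.25500382  0.1       ]
255.5 131.5 33.6 [0.5589477  0.00331537 0.061     ] [-3.12974957e-05 -3.80066919e-02  0.00000000e+00]
261.5 168.5 15.2 [0.55392481 0.00536335 0.061     ] [ 0.00074198 -0.03420678  0.        ]
```

Both estimates agree to within a few mm. The ring measures 76 mm across, which matches the given 77 mm. Now I'll press the carrier.

```bash
python3 - <<'E'
from h import *
arm.move_to([.557,.004,.09],R(-90)); f0=arm.current_force()[2]
arm.move_l([.557,.004,.060],feed=.06)
for z in np.arange(.056,.0449,-.001):
    arm.move_l([.557,.004,z],feed=.02); f=arm.current_force()[2]-f0
    print(round(z,3),round(arm.current_ee_pos()[2],4),round(f,1))
    if f>18: break
arm.sleep(.4)
print(arm.current_force()-[0,0,f0])
arm.move_l([.557,.004,.10],feed=.1)
arm.move_to([.49,.004,.2],R(-90))
c=arm.get_calibration("wrist");b=arm.snapshot("wrist");cv2.imwrite("pics/w3.png",b[:,:,::-1])
cv2.imwrite("pics/w3c.png",cv2.resize(b[60:220,170:350,::-1],None,fx=3,fy=3))
print(arm.current_t())
E
```

```text
0.056 0.0562 2.8
0.055 0.0553 4.7
0.054 0.0543 4.7
0.053 0.0533 5.0
0.052 0.0522 4.0
0.051 0.0512 5.6
0.05 0.0502 5.7
0.049 0.0492 4.5
0.048 0.0483 5.5
0.047 0.0482 25.1
[-3.35535897  0.94763141 24.54321813]
9.4833
```

View pics/w3c.png

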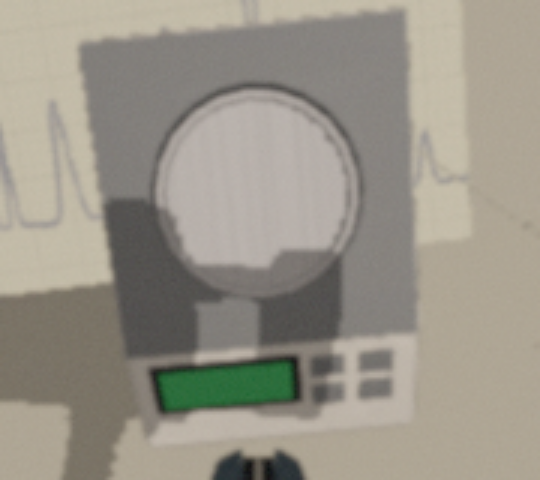

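The press hit the bottom stop at z = 0.048 with about 25 N. The crop shows the carrier now covering the near side of the well gap, so it looks raised, with its centre at full-size pixel (256,123). Now the bottle.

```bash
python3 - <<'E'
from h import *
print("carrier",ray("wrist",256,123.3,.075), "width",ray("wrist",256+32.8,123.3,.075)-ray("wrist",256-32.8,123.3,.075))
x,y=.4945,-.2555
arm.move_to([x,y,.22],R(-90)); arm.grip(.091)
arm.move_l([x,y,.036],feed=.12)
print(arm.current_force()); arm.grip(.03)
print("w",arm.current_width(),arm.current_grasp_force(),arm.current_ee_pos())
arm.move_l([x,y,.18],feed=.15)
b=arm.snapshot("wrist");s=arm.snapshot("scene");t=arm.snapshot("top")
cv2.imwrite("pics/w4.png",cv2.resize(np.hstack([b,t])[:,:,::-1],(800,300)))
print(arm.current_width(),arm.current_force(),arm.current_t())
E
```

```text
carrier [0.55809192 0.00389459 0.075     ] width [-2.92505453e-05 -6.99971816e-02  0.00000000e+00]
[0.36803478 0.13091327 0.37650855]
w 0.04967440146276982 29.997727274894714 [ 0.49452443 -0.25557197  0.0360076 ]
0.0495855992226853 [ 0.27772734 -0.25333824 -2.04264111] 15.5417
```

View pics/w4.png

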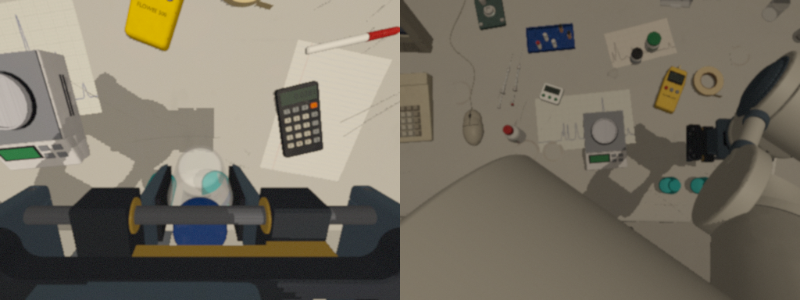

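The bottle is held (width 49.7 mm, blue cap between the fingers) and both turquoise bottles are undisturbed. Next I'll place it.

```bash
python3 - <<'E'
from h import *
x,y=.5575,.004
arm.move_to([x,y,.18],R(-90)); arm.sleep(.2); f0=arm.current_force()
arm.move_l([x,y,.111],feed=.08)
for z in np.arange(.109,.1029,-.001):
    arm.move_l([x,y,z],feed=.02); f=arm.current_force()-f0
    print(round(arm.current_ee_pos()[2],4),np.round(f,1))
    if f[2]>2.5: break
arm.grip(.091); arm.sleep(.2)
arm.move_l([x,y,.23],feed=.15)
arm.move_to([x-.06,y,.26],R(-90))
s=arm.snapshot("scene");c=arm.get_calibration("wrist");b=arm.snapshot("wrist")
cv2.imwrite("pics/w5f.png",b[:,:,::-1]); np.savez("w5.npz",**{k:np.array(v) for k,v in c.items()})
cv2.imwrite("pics/w5.png",np.hstack([cv2.resize(b,(400,300)),cv2.resize(s[130:235,150:290],(400,300))])[:,:,::-1])
print(arm.current_t())
E
```

```text
0.1092 [ 1.3  1.3 -0.7]
0.108 [0.1 0.2 0.3]
0.1069 [ 0.2 -0.9 -0. ]
0.1061 [0.1 0.7 0.5]
0.105 [0.5 0.3 3.1]
21.4833
```

View pics/w5.png

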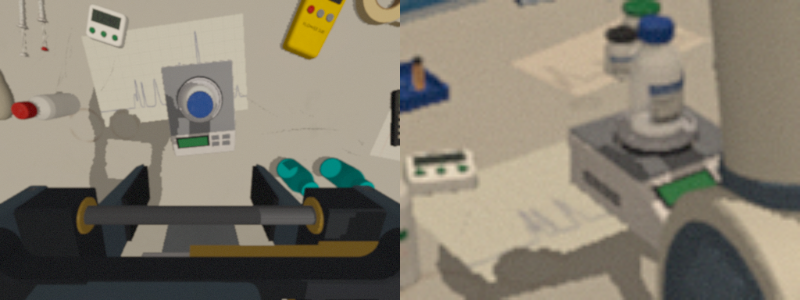

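The bottle stands upright in the raised carrier, with its cap at wrist pixel (200,104) in the half-size image. Contact came at the expected height, so the carrier is up. I'll press on the cap with closed fingers.

```bash
python3 - <<'E'
from h import *
d=np.load("w5.npz");c={k:d[k] for k in d.files}
im=cv2.imread("pics/w5f.png");h=cv2.cvtColor(im[100:170,220:300],cv2.COLOR_BGR2HSV)
m=cv2.inRange(h,(105,90,30),(130,255,255));_,_,st,ce=cv2.connectedComponentsWithStats(m);i=1+st[1:,4].argmax()
p=ray("",*(ce[i]+[220,100]),.172,c);print("cap",p,st[i])
x,y=p[:2] if np.hypot(p[0]-.5575,p[1]-.004)<.007 else (.5575,.004)
arm.grip(0); arm.move_to([x,y,.20],R(-90)); arm.sleep(.2);f0=arm.current_force()
arm.move_l([x,y,.178],feed=.06)
for z in np.arange(.176,.1479,-.001):
    arm.move_l([x,y,z],feed=.02); f=arm.current_force()-f0
    print(round(arm.current_ee_pos()[2],4),np.round(f,1))
    if f[2]>18: break
arm.sleep(.5)
for z in np.arange(z+.003,.18,.003):
    arm.move_l([x,y,z],feed=.03); print("up",round(arm.current_ee_pos()[2],4),round((arm.current_force()-f0)[2],1))
arm.move_l([x,y,.22],feed=.15);arm.move_to([x-.06,y,.26],R(-90))
s=arm.snapshot("scene");b=arm.snapshot("wrist")
cv2.imwrite("pics/w6.png",np.hstack([cv2.resize(b,(400,300)),cv2.resize(s[130:235,150:290],(400,300))])[:,:,::-1])
print(arm.current_t())
E
```

```text
cap [0.55806734 0.00422787 0.172     ] [ 20  17  32  34 846]
0.1761 [ 1.   0.3 -1.5]
0.1751 [1.5 0.7 1.9]
0.174 [1.6 0.2 1.2]
0.173 [ 1.4 -0.7  1.9]
0.172 [2.1 0.9 1.1]
0.171 [1.8 0.5 0.9]
0.1699 [ 1.4 -0.2  0.9]
0.1689 [ 1.3 -0.1  1.6]
0.1679 [ 2.9 -0.3  1.7]
0.1669 [1.5 0.3 2.3]
0.1659 [ 3.1 -0.6  3.5]
0.165 [2.3 0.3 2.9]
0.164 [ 1.9 -0.1  3.7]
0.163 [ 1.9 -0.6  2.7]
0.162 [2.6 0.7 3.4]
0.161 [1.9 0.3 3.1]
0.1599 [2.2 1.  2.2]
0.1589 [ 1.3 -0.4  2.7]
0.1578 [ 2.1 -0.6  1.5]
0.157 [ 2.  -0.5  3.3]
0.156 [1.9 0.1 3.2]
0.155 [1.2 0.5 3.1]
0.154 [1.8 0.6 3.5]
0.1533 [0.9 0.5 8. ]
0.1532 [-2.3  0.2 22.3]
up 0.1551 3.6
up 0.158 2.7
up 0.1611 2.7
up 0.1641 -0.5
up 0.1672 -0.7
up 0.1702 -0.4
up 0.1732 0.2
up 0.1762 -0.9
up 0.1792 -0.4
33.9167
```

View pics/w6.png

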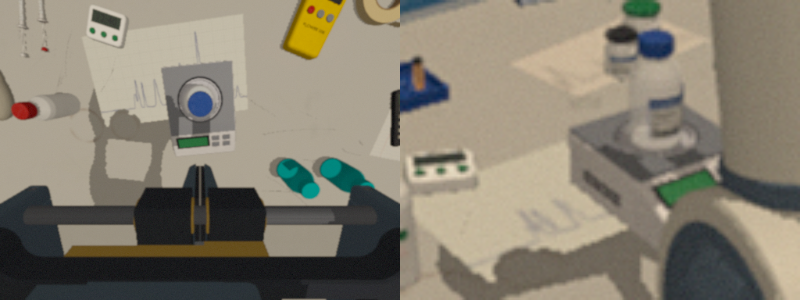

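The carrier is locked down: contact was lost at about 0.161, which is the locked height, and the rim is level with the meter's top. The bottle is upright, and the slim and turquoise bottles are untouched.

```bash
python3 -c "
from rig import arm
print(arm.sign_off())"
```

```text
the job is handed in; nothing more can be done
None
```

The job is done and handed in at about 34 s: the short, wide (blue-cap) bottle stands upright in the meter's carrier, which is locked down again, and the slim bottle was left where it was.

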